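Tidy away the wooden toy village

TASK

Playtime is over: sort the wooden toy village into the white containers. Park the car and the van in the long tray on their wheels, stand both trees upright in the round tub and stand the house upright in the square box, each resting flat on the container's floor; leave the drinking glass standing where it is.

Things in the scene. Friction and masses are not known exactly. Their poses are not given: they have to be found in the camera images.
- car: small toy saloon car of plain oiled wood with darker wheels, loose, standing on its wheels: 84 long (its x axis) x 36 wide (y) x 41 mm high, about 90 g. The 36 mm sides are flat and parallel between 8 and 26 mm up all along it; above that, the cabin (46 long, equally wide) stands in the middle. The wheels do not turn. Origin: centre of its underside, z up.
- van: toy delivery van of plain oiled wood with darker wheels, loose, standing on its wheels: 92 long (x) x 38 wide (y), about 130 g. Tall load box (62 long, 55 mm high, centred 15 mm towards +x from the origin), low bonnet at the -x end. The 38 mm sides are flat and parallel from 8 mm up. The wheels do not turn. Origin: centre of its underside, z up.
- poplar: tall slim toy tree of plain wood, loose, standing upright: 98 mm high, on a darker round foot of 36 mm diameter, thin trunk, slender pointed crown of 38 mm diameter, straight-sided between 40 and 68 mm up; about 70 g. Round about z. Origin: centre of its underside, z up.
- apple_tree: short round-crowned toy tree of plain wood, loose, standing upright: 72 mm high, on a darker round foot of 36 mm diameter, thin trunk, broad crown of 54 mm diameter, straight-sided between 41 and 55 mm up; about 70 g. Round about z. Origin: centre of its underside, z up.
- house: toy house of plain wood with a darker gable roof and a small chimney, loose, standing upright: 60 long (x, along the ridge) x 48 wide (y), flat walls 50 mm high, ridge at 74 mm, chimney top at 78 mm; about 140 g. Origin: centre of its underside, z up.
- glass: green glass drinking tumbler, 66 mm across the mouth and 85 mm high, loose, standing upright among the toys; about 200 g; a bystander, not to be moved. Origin: centre of its underside, z up.
- long_tray: long shallow open tray of white plastic, the long one of three white containers, fixed to the table: outside 130 (x) x 250 (y) x 22 mm high, walls 5 mm, inside 120 x 240 mm. Inner floor 5 mm above the origin, which is the centre of its underside; y runs along its length.
- round_tub: round low open tub of white plastic, the round one of three white containers, fixed to the table: outside diameter 164 at the rim, 30 mm high, walls 4 mm, inside diameter about 152 mm at the floor. Inner floor 5 mm above the origin, which is the centre of its underside.
- square_box: square low open box of white plastic, the square one of three white containers, fixed to the table: outside 140 x 140 x 30 mm high, walls 5 mm, inside 130 x 130 mm. Inner floor 5 mm above the origin, which is the centre of its underside.

How it is judged:
By the outcome, as a careful person would: the job done as asked, in the order asked, and still so for the second after the job is handed in, with the robot touching nothing.
It also fails if it takes over 118 s, if anything falls off the work surface, if the arm or the gripper's body presses on something with over 40 N, if the wrist force passes 120 N, or if a joint passes its speed limit or range.

ROBOT

A 7-joint arm with a two-finger parallel gripper is mounted at the origin on the work surface. World frame = base frame: x ahead of the robot, y to its left, z up, the work surface at z = 0. Lengths are in m, angles in rad, forces in N, time in s.
With the tool pointing down it reaches from about 0.4 to 0.85 m from the base axis. Payload 4.4 kg.
Tool frame: the origin (TCP) lies on the mounting face of the last link; the fingertips stand 199 mm ahead of it and the grasp point (between the pads) lies 180 mm ahead of it; z points along the fingers, y is the line along which they close (so a half turn about z gives the same grasp; the last joint's range is limited). The gripper opens to 94 mm and grips with 3 to 60 N. Pads are 16 mm wide; open, the fingers measure 119 mm over their backs; the gripper's body (75 mm by 177 mm) begins 78 mm behind the grasp point.
Start: joints at [1.214, 0.628, 0.038, 1.517, -0.027, 0.996, -0.02], TCP at [0.186, -0.623, 0.405] pointing down, gripper open.
Joint ranges: [-3.06, 3.06], [-0.37, 2.12], [-1.25, 1.32], [0.18, 2.47], [-1.1, 4.24], [0.23, 1.98], [-2.94, 2.94]. Speed limits (rad/s): [2.57, 2.57, 3.14, 3.14, 3.14, 3.14, 3.14].

INTERFACE

Orientations are given as a rotation vector (axis times angle).
In Python, from workcell import readout, eyes, ctrl gives the robot as it stands.
- The arm moves only by the tool apply_moves, never from a script. Its argument "series" is a list of rows, each a list of 2 entries, a list of its own where there are three numbers: the shift along the tool's x, y, z in mm, then the turn about the tool's z in units of 8 degrees (1.0 is 8 degrees). In form: [[[tx, ty, tz], turn], ...]. A call has 1 to 12 rows; each row is the pose to reach, as a shift and turn from the pose commanded when the call began, along the tool's axes at that moment; what a row does not reach only later rows make up. A row lasts 1/10 s, in which the tool goes at most 50 mm and 8.59 degrees, less where a joint would pass 70% of its speed; a pose out of reach is approached as far as the arm can. A call with a gripper value outside its range is refused whole. "claw" is the gripper's target within -1 to 1 (fully open at 1, half-way at 0, shut at -1), set as the call begins (left out, the last holds). The fingers move at their own pace and stop on an object; "force" is the grip in N (left out, the last holds). Time passes only in rows, so rows that repeat a pose let the fingers close. It gives the time, the measured TCP pose, the force, the opening and the grip force at its end, in the units of the state.
- readout.read_state(): the state, without advancing time (a new reading comes with each control period).
- eyes.grab_frame(name): name is "scene" or "top" or "wrist"; returns a dict with "frame" (400x640x3 uint8, red, green, blue), "vertical_fov" (degrees; the focal length in pixels is half the picture's height over the tangent of half this angle, whatever the lens; pixels are square), "cx", "cy" (the principal point, pixels), "R" (3x3) and "t" (3): a world point X has camera coordinates R X + t; the wrist camera has in their place "tool_from_camera" (4x4, takes a point from camera to tool coordinates, whose origin is the TCP and whose axes are the flange's). Camera axes: x right, y down, z forward; pixel columns grow to the right and rows downward; lengths in m; the calibration is good to about 2 mm. A picture is of the moment at which its call begins: read the wrist's pose just before it. There is no depth.
- ctrl.job_done(): hands the job in; it is judged then, once.
The state is a dict: "time_s": time; "joints": joint angles; "joint_vel": joint speeds; "tau": joint torques, N m; "position": TCP position; "ee_rot": TCP orientation; "contact_force": force on the tool from outside, world axes, zero at the start; "moment": the same for the moment, N m; "finger_gap": finger opening in m; "gripper_force": force on a finger pad.
Only numpy, scipy, OpenCV 4.12 (cv2) and the standard library are available. Lean on these libraries where they do the work, as an engineer would, in place of code of your own. Each camera call takes 0.05 s, during which the arm holds its last target. There are 200 camera calls.

## Working session

There is one attempt and no reset: what is moved stays moved. The work goes in short steps, Python scripts to look and compute and a tool call to move; the robot and the scene stay as the last step left them, time stands still between calls to the robot, and variables do not carry over. Pictures are saved under pics/ and viewed, at most 14 in all, crops included, and the job is handed in when it is done.

Besides the shell and the picture viewer there is one more tool, called after "Emit:" by a JSON object that holds its "name" and its "arguments", one argument or row to a line. apply_moves: Moves the arm, as the interface text tells. Its arguments: {"type":"object","properties":{"series":{"type":"array","items":{"type":"array"}},"claw":{"type":"number"},"force":{"type":"number"}},"required":["series"]}

```bash
mkdir -p pics; ls; cat > h.py <<'E'
import numpy as np, cv2
from scipy.spatial.transform import Rotation as Ro
from workcell import readout, eyes, ctrl
def cam(name):
    s=readout.read_state(); d=eyes.grab_frame(name)
    f=200/np.tan(np.radians(d["vertical_fov"])/2)
    if name=="wrist":
        T=np.array(d["tool_from_camera"]); W=np.eye(4); W[:3,:3]=Ro.from_rotvec(s["ee_rot"]).as_matrix(); W[:3,3]=s["position"]
        M=np.linalg.inv(W@T); R,t=M[:3,:3],M[:3,3]
    else: R,t=np.array(d["R"]),np.array(d["t"])
    return d["frame"],dict(f=f,cx=d["cx"],cy=d["cy"],R=R,t=t)
def ray(c,u,v,z):
    d=c["R"].T@np.array([(u-c["cx"])/c["f"],(v-c["cy"])/c["f"],1]); o=-c["R"].T@c["t"]
    return (o+d*(z-o[2])/d[2])
def proj(c,X):
    p=np.asarray(X)@c["R"].T+c["t"]; return np.c_[c["f"]*p[...,0]/p[...,2]+c["cx"],c["f"]*p[...,1]/p[...,2]+c["cy"]]
def save(fr,n): cv2.imwrite("pics/"+n,fr[:,:,::-1])
E
python3 - <<'E'
from h import *
s=readout.read_state();print(s)
import pickle
for n in("scene","top","wrist"):
    fr,c=cam(n);save(fr,n+"0.png");pickle.dump((fr,c),open(n+"0.pkl","wb"));print(n,c["f"],c["cx"],c["cy"],(-c["R"].T@c["t"]).round(3),c["R"].round(2).tolist())
E
```

```text
pics
{'time_s': 0.0, 'joints': array([ 1.21418634,  0.6293215 ,  0.03846145,  1.5183582 , -0.02700327,
        0.9962905 , -0.02001322]), 'joint_vel': array([ 7.96454301e-05,  2.54865423e-04, -1.27873344e-03, -1.29439252e-04,
       -2.45105840e-04,  1.29047339e-03, -1.88951254e-03]), 'tau': array([ 4.73805903e-04, -5.49726570e+01,  1.14335328e+00, -1.86636096e+01,
       -5.23616862e-02,  2.36638275e-02,  1.48344488e-04]), 'position': array([ 0.18631304, -0.62242093,  0.40377323]), 'ee_rot': array([-3.10663213e+00, -4.54882022e-01,  4.72098514e-04]), 'contact_force': array([ 0.22496144, -0.24602392, -0.62778698]), 'moment': array([ 0.03839156, -0.0060107 , -0.04478857]), 'gripper_force': 0.0, 'finger_gap': 0.09418004668365516}
scene 461.33288806160687 316.78540723893747 201.16928747038932 [ 1.19  -0.275  0.663] [[0.37, 0.93, -0.01], [0.59, -0.25, -0.77], [-0.72, 0.28, -0.64]]
top 412.1389518053249 318.98701505211613 198.16375961838003 [0.312 0.02  1.026] [[0.0, -1.0, 0.04], [-0.98, -0.01, -0.19], [0.19, -0.03, -0.98]]
wrist 351.0899408078408 322.2505723551814 202.60236364885054 [ 0.258 -0.6    0.383] [[0.29, -0.96, -0.0], [-0.93, -0.28, 0.26], [-0.25, -0.07, -0.97]]
```

View pics/top0.png

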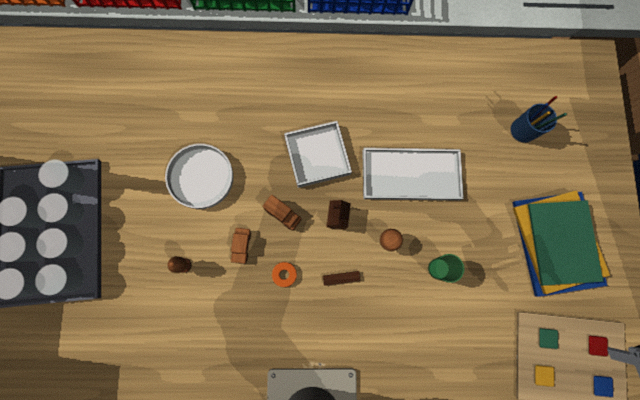

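View pics/scene0.png

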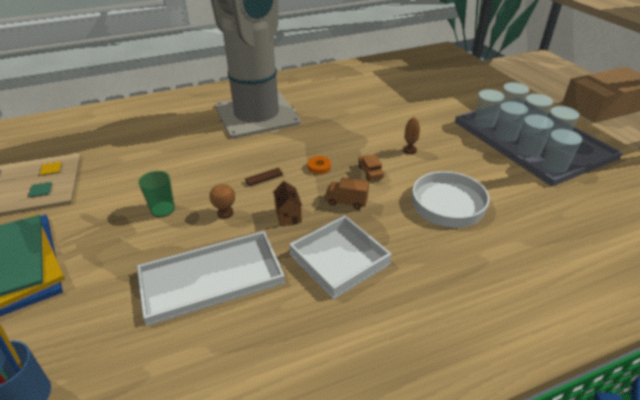

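The top view shows: poplar (179,265), car (241,246), van (282,212), house (339,215), apple tree (391,240), glass (446,267), tub (199,176), box (318,154) and tray (413,174). The orange ring and brown bar aren't part of the job. The scene view agrees with this.

```bash
python3 - <<'E'
from h import *
import pickle
fr,c=pickle.load(open("top0.pkl","rb"))
for n,u,v,z in [("poplar",179,265,.05),("car",241,246,.03),("van",282,212,.04),("house",339,215,.05),("apple",391,240,.05),("glass",446,267,.05),("tub",199,176,.02),("box",318,154,.02),("tray",413,174,.02),("ring",285,275,.01),("bar",341,278,.01)]:
    print(n,ray(c,u,v,z).round(3)[:2])
cv2.imwrite("pics/topz.png",cv2.resize(fr[110:300,150:480,::-1],None,fx=2.4,fy=2.4,interpolation=cv2.INTER_CUBIC))
print(Ro.from_rotvec(readout.read_state()["ee_rot"]).as_matrix().round(3))
E
```

```text
poplar [0.34  0.309]
car [0.386 0.172]
van [0.468 0.075]
house [ 0.46  -0.062]
apple [ 0.401 -0.186]
glass [ 0.338 -0.315]
tub [0.56  0.284]
box [ 0.621 -0.012]
tray [ 0.571 -0.254]
ring [0.318 0.066]
bar [ 0.312 -0.07 ]
[[ 0.958  0.287 -0.   ]
 [ 0.287 -0.958  0.001]
 [-0.    -0.001 -1.   ]]
```

View pics/topz.png

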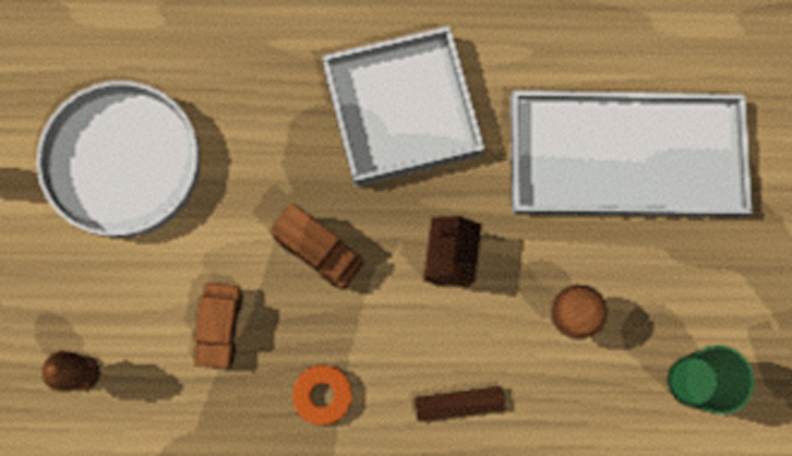

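Emit:
{"name": "apply_moves", "arguments": {
  "series": [
    [[375,-506,-40],2.1],
    [[375,-506,-40],2.1],
    [[375,-506,-40],2.1],
    [[375,-506,-40],2.1],
    [[375,-506,-40],2.1],
    [[375,-506,-40],2.1],
    [[375,-506,-40],2.1],
    [[375,-506,-40],2.1],
    [[375,-506,-40],2.1],
    [[375,-506,-40],2.1],
    [[375,-506,-40],2.1],
    [[375,-506,-40],2.1]
  ],
  "claw": 1
}}

```text
time_s: 1.35
position: [0.3902, -0.0576, 0.443]
ee_rot: [3.141, -0.004, 0.001]
contact_force: [1.6, 0.1, 1.1]
finger_gap: 0.0939
gripper_force: 0.0
```

```bash
python3 - <<'E'
from h import *
import pickle
s=readout.read_state();print(s["time_s"],s["position"],s["ee_rot"],s["joint_vel"].round(2),s["joints"].round(2))
fr,c=cam("wrist");save(fr,"w1.png");pickle.dump((fr,c),open("w1.pkl","wb"))
E
```

```text
1.35 [ 0.3901696  -0.05762963  0.44304215] [ 3.14138015e+00 -3.96293154e-03  1.01749714e-03] [-0.99  0.07 -0.32 -0.22  0.1   0.14 -1.35] [ 0.11  0.21 -0.05  2.12  0.01  0.81 -1.51]
```

View pics/w1.png

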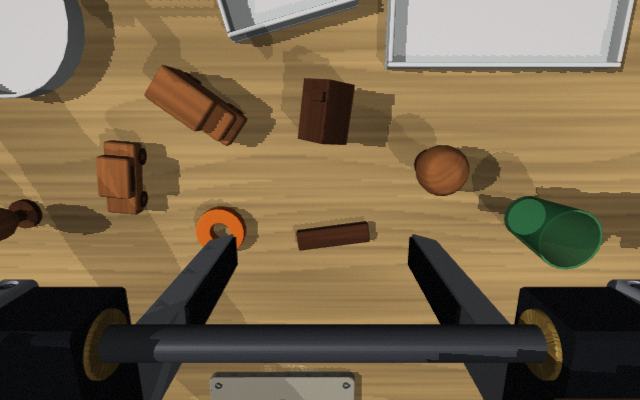

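```bash
cat > fit.py <<'E'
from h import *
from scipy.optimize import minimize
def box(x0,x1,w,z0,z1): return np.array([[x,y,z] for x in(x0,x1) for y in(-w/2,w/2) for z in(z0,z1)])/1000
def rings(*rz): a=np.linspace(0,2*np.pi,40,endpoint=False); return np.vstack([np.c_[r*np.cos(a),r*np.sin(a),0*a+z] for r,z in rz])/1000
M=dict(
 car=[box(-42,42,36,3,26),box(-23,23,36,26,41)],
 van=[box(-16,46,38,3,55),box(-46,-16,38,3,28)],
 poplar=[rings((18,0),(18,6)),rings((5,6),(5,40)),rings((12,28),(19,40),(19,68),(2,98))],
 apple_tree=[rings((18,0),(18,6)),rings((5,6),(5,40)),rings((18,28),(27,41),(27,55),(14,70))],
 house=[np.vstack([box(-30,30,48,0,50),box(-30,30,.1,50,74)])],
 glass=[rings((25,0),(33,85))],
 long_tray=[box(-65,65,250,0,22)],square_box=[box(-70,70,140,0,30)],round_tub=[rings((79,0),(82,30))])
K=4
def mask(fr,n):
    b=cv2.GaussianBlur(fr,(3,3),0).astype(float)+1; r,g,bl=b[...,0],b[...,1],b[...,2]
    if n in("long_tray","square_box","round_tub"): m=(r/bl<1.25)&(r>60)
    elif n=="glass": m=g/r>1.3
    else: m=(r/g>1.52)&~((r>180)&(r/bl>3))
    return m.astype(np.uint8)
def sil(c,n,p,z0,shape,off):
    im=np.zeros((shape[0]*K,shape[1]*K),np.uint8); cs,sn=np.cos(p[2]),np.sin(p[2])
    for P in M[n]:
        X=P@np.array([[cs,sn,0],[-sn,cs,0],[0,0,1]])+[p[0],p[1],z0]
        q=cv2.convexHull((((proj(c,X)-off+.5)*K-.5)*16).astype(np.int32).reshape(-1,1,2))
        cv2.fillConvexPoly(im,q,1,shift=4)
    return im
def fit(n,p0,views,z0=0,dbg=None):
    vs=[]
    for fr,c in views:
        q=proj(c,np.vstack(M[n])+[p0[0],p0[1],z0]); lo=np.maximum(np.floor(q.min(0)-22),0).astype(int); hi=np.minimum(np.ceil(q.max(0)+22),[640,400]).astype(int)
        m=mask(fr,n)[lo[1]:hi[1],lo[0]:hi[0]]
        k,l,st,ce=cv2.connectedComponentsWithStats(m); t=proj(c,np.array([[p0[0],p0[1],z0+np.vstack(M[n])[:,2].max()/2]]))[0]-lo
        d=[(np.hypot(*(ce[i]-t)) if st[i,4]>30 else 1e9) for i in range(1,k)]
        m=(l==1+int(np.argmin(d))).astype(np.uint8)
        if n in("long_tray","square_box","round_tub"): m=cv2.morphologyEx(m,cv2.MORPH_CLOSE,np.ones((5,5)))
        vs.append((c,cv2.resize(m,None,fx=K,fy=K,interpolation=cv2.INTER_NEAREST),m.shape,lo))
    def ious(p): return [ (lambda s:(s&m).sum()/(s|m).sum())(sil(c,n,p,z0,sh,lo)) for c,m,sh,lo in vs]
    best=None
    for da in (0,.25,-.25):
        x=np.array(p0,float)+[0,0,da]
        r=minimize(lambda p:-sum(ious(p)),x,method="Nelder-Mead",options=dict(initial_simplex=x+np.array([[0,0,0],[.012,0,0],[0,.012,0],[0,0,.15]]),xatol=2e-4,fatol=1e-4))
        if best is None or r.fun<best.fun: best=r
    p=best.x; print(n,p[:2].round(4),"yaw",np.degrees(p[2]).round(1),"iou",np.round(ious(p),3)); return p
E
python3 - <<'E'
from fit import *
import pickle
T,S,W=[pickle.load(open(f,"rb")) for f in("top0.pkl","scene0.pkl","w1.pkl")]
P={}
for n,p0,v in [("car",(.386,.172,0),[T,S,W]),("van",(.468,.075,.85),[T,S,W]),("house",(.46,-.062,0),[T,S,W]),("apple_tree",(.40,-.186,0),[T,S,W]),("poplar",(.34,.309,0),[T,S]),("glass",(.338,-.315,0),[T,S,W]),
 ("round_tub",(.56,.284,0),[T,S]),("square_box",(.621,-.012,-.25),[T,S]),("long_tray",(.571,-.254,0),[T,S])]:
    P[n]=fit(n,p0,v); 
pickle.dump(P,open("P.pkl","wb"))
fr,c=W; o=fr.copy()
o2=T[0].copy()
for n,p in P.items():
    for im,cc in((o,c),(o2,T[1])):
        s=sil(cc,n,p,0,(400,640),np.zeros(2)); s=cv2.resize(s,(640,400),interpolation=cv2.INTER_AREA)
        k,_=cv2.findContours(s,cv2.RETR_EXTERNAL,cv2.CHAIN_APPROX_NONE); cv2.drawContours(im,k,-1,(0,255,255),1)
z=cv2.resize(o2[110:300,150:480],(640,368)); cv2.imwrite("pics/ov.png",cv2.resize(np.vstack([o[:280],z]),None,fx=.9,fy=.9)[:,:,::-1])
E
```

```text
Traceback (most recent call last):
  File "fit.py", line 34, in fit
    m=(l==1+int(np.argmin(d))).astype(np.uint8)
                ~~~~~~~~~^^^
ValueError: attempt to get argmin of an empty sequence
```

```bash
python3 - <<'E'
import pickle
T,S,W=[pickle.load(open(f,"rb")) for f in("top0.pkl","scene0.pkl","w1.pkl")]
for nm,(f,c),pts in [("T",T,dict(car=(241,246),carshadow=(255,243),table=(300,240),house=(333,218),pop=(170,265),popshadow=(210,268),apple=(391,240),tray=(410,165),traysh=(410,185),ring=(277,275))),("W",W,dict(car=(115,175),wheel=(141,190),table=(300,190),shadow=(160,180),house=(320,115),apple=(440,170))),("S",S,dict(van=(352,192),house=(288,210),car=(370,163),table=(400,180)))]:
    for k,(u,v) in pts.items(): print(nm,k,f[v-1:v+2,u-1:u+2].mean((0,1)).round())
E
```

```text
T car [140.  86.  50.]
T carshadow [80. 65. 42.]
T table [155. 127.  83.]
T house [63. 37. 24.]
T pop [128.  78.  44.]
T popshadow [89. 71. 46.]
T apple [142.  87.  50.]
T tray [207. 202. 199.]
T traysh [189. 191. 187.]
T ring [179.  85.  33.]
W car [145.  89.  49.]
W wheel [46. 29. 17.]
W table [169. 139.  90.]
W shadow [109.  88.  57.]
W house [62. 35. 22.]
W apple [146.  89.  49.]
S van [77. 53. 31.]
S house [75. 52. 30.]
S car [139.  93.  53.]
S table [168. 143.  94.]
```

```bash
sed -i 's/r\/g>1.52)&~((r>180)&(r\/bl>3))/r\/g>1.35)\&~(r\/bl>4)/' fit.py; cat > run1.py <<'E'
from fit import *
import pickle
T,S,W=[pickle.load(open(f,"rb")) for f in("top0.pkl","scene0.pkl","w1.pkl")]
P={}
for n,p0,v in [("car",(.386,.172,0),[T,S,W]),("van",(.468,.075,.85),[T,S,W]),("house",(.46,-.062,0),[T,S,W]),("apple_tree",(.40,-.186,0),[T,S,W]),("poplar",(.34,.309,0),[T,S]),("glass",(.338,-.315,0),[T,S,W]),
 ("round_tub",(.56,.284,0),[T,S]),("square_box",(.621,-.012,-.25),[T,S]),("long_tray",(.571,-.254,0),[T,S])]:
    P[n]=fit(n,p0,v); 
pickle.dump(P,open("P.pkl","wb"))
fr,c=W; o=fr.copy()
o2=T[0].copy()
for n,p in P.items():
    for im,cc in((o,c),(o2,T[1])):
        s=sil(cc,n,p,0,(400,640),np.zeros(2)); s=cv2.resize(s,(640,400),interpolation=cv2.INTER_NEAREST)
        k,_=cv2.findContours(s,cv2.RETR_EXTERNAL,cv2.CHAIN_APPROX_NONE); cv2.drawContours(im,k,-1,(0,255,255),1)
z=cv2.resize(o2[110:300,150:480],(640,368)); cv2.imwrite("pics/ov.png",cv2.resize(np.vstack([o[:280],z]),None,fx=.9,fy=.9)[:,:,::-1])
E
python3 run1.py
```

```text
car [0.3886 0.1751] yaw -5.9 iou [0.927 0.291 0.886]
van [0.4675 0.0755] yaw 53.7 iou [0.932 0.576 0.92 ]
house [ 0.4618 -0.0608] yaw -8.6 iou [0.92  0.809 0.929]
apple_tree [ 0.4008 -0.1856] yaw -12.1 iou [0.908 0.81  0.959]
poplar [0.3411 0.3127] yaw 21.2 iou [0.889 0.699]
glass [ 0.3345 -0.311 ] yaw 19.1 iou [0.903 0.849 0.957]
round_tub [0.5594 0.2824] yaw 14.0 iou [0.979 0.979]
square_box [ 0.6219 -0.0111] yaw 14.8 iou [0.968 0.981]
long_tray [ 0.5737 -0.254 ] yaw -0.1 iou [0.971 0.976]
```

View pics/ov.png

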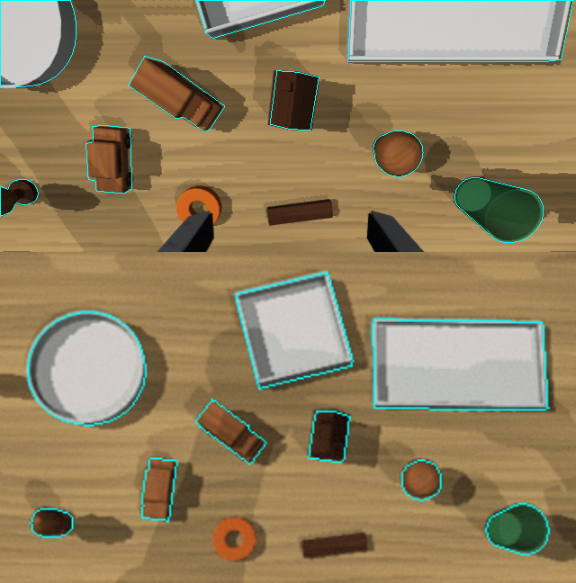

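Overlays match every object within a few mm. I'll go for the car first.

```bash
cat > go.py <<'E'
from h import *
import sys
def go(x,y,z,yaw,flip=True):  # grasp point target (m), tool-x yaw (deg)
    s=readout.read_state(); R=Ro.from_rotvec(s["ee_rot"]).as_matrix()
    d=R.T@(np.array([x,y,z+.18])-s["position"])*1000
    cy=np.degrees(np.arctan2(R[1,0],R[0,0])); t=(yaw-cy+180)%360-180
    if flip: t=(t+90)%180-90
    print("t",round(s["time_s"],2),"gp",(s["position"]-[0,0,.18]).round(4),"yaw",cy.round(1),"tilt",np.degrees(np.arccos(-R[2,2])).round(2),"F",s["contact_force"].round(1),"gap",round(s["finger_gap"],4),"gf",round(s["gripper_force"],1),"j",s["joints"].round(2))
    print("shift",d.round(1),"turn",round(-t/8,2),"az",np.degrees(np.arctan2(y,x)).round(0),"final yaw",cy+t)
if __name__=="__main__": a=list(map(float,sys.argv[1:5])); go(*a,flip=len(sys.argv)<6)
E
python3 go.py .3886 .1751 .10 -5.9 n
```

```text
t 1.4 gp [ 0.3929 -0.0501  0.2636] yaw 0.5 tilt 0.36 F [ 2.1  6.8 -0.1] gap 0.0943 gf 0.0 j [ 0.11  0.21 -0.06  2.12  0.01  0.81 -1.52]
shift [  -3.1 -224.5  164.6] turn 0.8 az 24.0 final yaw -5.899999999999992
```

Emit:
{"name": "apply_moves", "arguments": {
  "series": [
    [[-3,-224,150],0.8],
    [[-3,-224,150],0.8],
    [[-3,-224,150],0.8],
    [[-3,-224,150],0.8],
    [[-3,-224,150],0.8],
    [[-3,-224,150],0.8],
    [[-3,-224,150],0.8],
    [[-3,-224,150],0.8],
    [[-3,-224,150],0.8]
  ]
}}

```text
time_s: 2.3
position: [0.3879, 0.1629, 0.2934]
ee_rot: [3.136, -0.183, 0.001]
contact_force: [0.8, -0.2, 0.2]
finger_gap: 0.0944
gripper_force: 0.0
```

```bash
python3 - <<'E'
from fit import *
from go import go
import pickle
v=cam("wrist");save(v[0],"w2.png")
p=fit("car",(.3886,.1751,-.1),[v])
go(p[0],p[1],.023,np.degrees(p[2]))
go(.3886,.1751,.023,-5.9)
E
```

```text
car [0.3867 0.1761] yaw -5.8 iou [0.949]
t 2.35 gp [0.388  0.1629 0.1135] yaw -6.7 tilt 0.07 F [-0.4  0.5  0.8] gap 0.0939 gf 0.0 j [-0.43  0.51 -0.05  2.24  0.06  0.39 -2.22]
shift [ -2.9 -12.9  90.5] turn -0.12 az 24.0 final yaw -5.764310460150313
t 2.35 gp [0.388  0.1629 0.1135] yaw -6.7 tilt 0.07 F [-0.4  0.5  0.8] gap 0.0939 gf 0.0 j [-0.43  0.51 -0.05  2.24  0.06  0.39 -2.22]
shift [ -0.9 -12.2  90.5] turn -0.1 az 24.0 final yaw -5.900000000000006
```

View pics/w2.png

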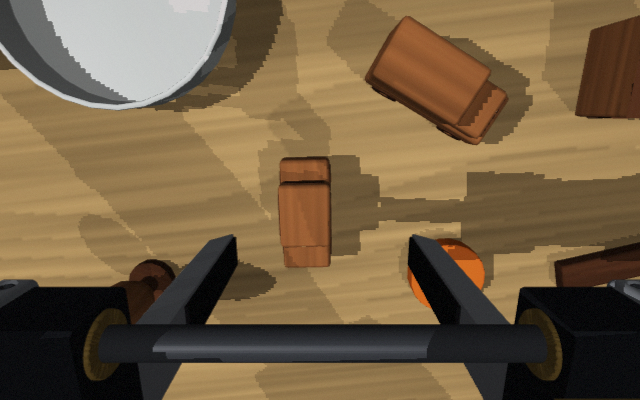

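The car (305,212) is centred between the open fingers, and the wrist fit agrees within 2 mm. The ring is clear of the right finger, so I'll descend.

Emit:
{"name": "apply_moves", "arguments": {
  "series": [
    [[-2,-13,40],-0.1],
    [[-2,-13,70],-0.1],
    [[-2,-13,90],-0.1],
    [[-2,-13,90],-0.1],
    [[-2,-13,90],-0.1]
  ]
}}

```text
time_s: 2.85
position: [0.3888, 0.1764, 0.2032]
ee_rot: [3.137, -0.154, -0.003]
contact_force: [-0.6, 0.5, 0.0]
finger_gap: 0.0941
gripper_force: 0.0
```

Emit:
{"name": "apply_moves", "arguments": {
  "series": [
    [[0,0,0],0],
    [[0,0,0],0],
    [[0,0,0],0],
    [[0,0,0],0],
    [[0,0,0],0],
    [[0,0,0],0],
    [[0,0,-5],0],
    [[0,0,-20],0],
    [[0,0,-60],0],
    [[0,0,-100],0],
    [[0,0,-125],0],
    [[0,0,-125],0]
  ],
  "claw": -1,
  "force": 15
}}

```text
time_s: 4.05
position: [0.3891, 0.1783, 0.3315]
ee_rot: [-3.136, 0.158, -0.006]
contact_force: [0.2, 0.7, -0.4]
finger_gap: 0.0361
gripper_force: 15.0
```

```bash
python3 go.py .5737 -.194 .13 90 n
```

```text
t 4.05 gp [0.3891 0.1783 0.1515] yaw -5.8 tilt 0.24 F [ 0.2  0.7 -0.4] gap 0.0361 gf 15.0 j [-0.06  0.5  -0.6   2.18  0.5   0.6  -2.7 ]
shift [221.  351.9  21.5] turn -11.97 az -19.0 final yaw 90.00000000000001
```

Emit:
{"name": "apply_moves", "arguments": {
  "series": [
    [[221,352,15],-12],
    [[221,352,15],-12],
    [[221,352,15],-12],
    [[221,352,15],-12],
    [[221,352,15],-12],
    [[221,352,15],-12],
    [[221,352,15],-12],
    [[221,352,15],-12],
    [[221,352,15],-12],
    [[221,352,15],-12],
    [[221,352,15],-12],
    [[221,352,15],-12]
  ]
}}

```text
time_s: 5.25
position: [0.5726, -0.1946, 0.3114]
ee_rot: [-2.209, -2.228, 0.004]
contact_force: [0.2, 1.0, -0.9]
finger_gap: 0.0358
gripper_force: 15.0
```

```bash
python3 go.py .5737 -.194 .029 90 n
```

```text
t 5.25 gp [ 0.5726 -0.1946  0.1314] yaw 90.5 tilt 0.27 F [ 0.2  1.  -0.9] gap 0.0358 gf 15.0 j [ 0.86  0.9  -1.04  1.72  0.88  1.07 -0.47]
shift [  0.5   1.6 102.4] turn 0.06 az -19.0 final yaw 89.99999999999999
```

Emit:
{"name": "apply_moves", "arguments": {
  "series": [
    [[0,1,40],0],
    [[0,1,75],0],
    [[0,1,92],0],
    [[0,1,98],0],
    [[0,1,102],0],
    [[0,1,102],0],
    [[0,1,102],0],
    [[0,1,102],0]
  ]
}}

```text
time_s: 6.05
position: [0.572, -0.1938, 0.212]
ee_rot: [-2.212, -2.224, 0.012]
contact_force: [-9.6, 0.1, 13.0]
finger_gap: 0.036
gripper_force: 15.0
```

Emit:
{"name": "apply_moves", "arguments": {
  "series": [
    [[0,0,0],0],
    [[0,0,0],0],
    [[0,0,0],0],
    [[0,0,0],0],
    [[0,0,-15],0],
    [[0,0,-40],0],
    [[0,0,-80],0],
    [[0,0,-120],0],
    [[0,0,-120],0],
    [[0,0,-120],0]
  ],
  "claw": 0.25
}}

```text
time_s: 7.05
position: [0.5744, -0.1943, 0.3332]
ee_rot: [2.215, 2.225, -0.001]
contact_force: [-0.2, -1.1, 0.1]
finger_gap: 0.0588
gripper_force: 0.0
```

```bash
python3 - <<'E'
from fit import *
from go import go
v=cam("wrist");save(v[0],"w3.png")
fit("car",(.5737,-.194,1.57),[v],.005)
go(.4675,.0755,.13,53.7,False);go(.4675,.0755,.13,53.7-180,False)
E
```

```text
car [ 0.5697 -0.1903] yaw 89.9 iou [0.962]
t 7.1 gp [ 0.5739 -0.1946  0.1518] yaw 90.3 tilt 0.14 F [-1.3  0.7 -0.2] gap 0.0584 gf 0.0 j [ 0.86  0.87 -1.05  1.7   0.85  1.09 -0.46]
shift [ 270.6 -105.1   21.6] turn 4.57 az 9.0 final yaw 53.7
t 7.1 gp [ 0.5739 -0.1946  0.1518] yaw 90.3 tilt 0.14 F [-1.3  0.7 -0.2] gap 0.0584 gf 0.0 j [ 0.86  0.87 -1.05  1.7   0.85  1.09 -0.46]
shift [ 270.6 -105.1   21.6] turn -17.93 az 9.0 final yaw 233.7
```

View pics/w3.png

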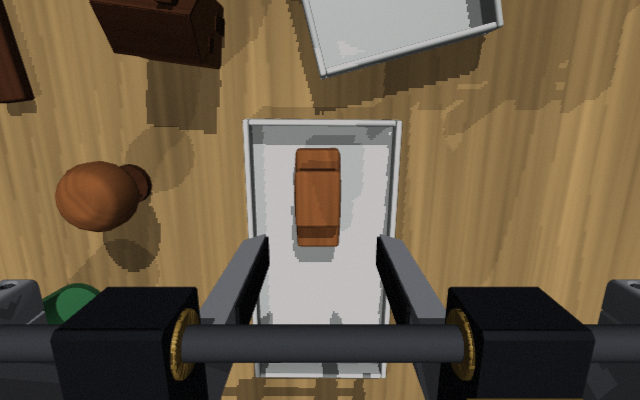

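The car stands flat in the tray, at the end nearest the box (318,197), and nothing else moved. Next is the van.

Emit:
{"name": "apply_moves", "arguments": {
  "series": [
    [[279,-99,10],4.6],
    [[279,-99,10],4.6],
    [[279,-99,10],4.6],
    [[279,-99,10],4.6],
    [[279,-99,10],4.6],
    [[279,-99,10],4.6],
    [[279,-99,10],4.6],
    [[279,-99,10],4.6],
    [[279,-99,10],4.6]
  ],
  "claw": 1
}}

```text
time_s: 8.0
position: [0.4741, 0.0829, 0.3208]
ee_rot: [2.806, 1.411, -0.006]
contact_force: [-0.1, -1.1, 0.3]
finger_gap: 0.094
gripper_force: 0.0
```

```bash
python3 - <<'E'
from fit import *
from go import go
v=cam("wrist");save(v[0],"w4.png")
p=fit("van",(.4675,.0755,.93),[v])
go(p[0]+.01*np.cos(p[2]),p[1]+.01*np.sin(p[2]),.03,np.degrees(p[2]))
E
```

```text
van [0.4659 0.0753] yaw 53.7 iou [0.953]
t 8.05 gp [0.4743 0.0824 0.1409] yaw 53.3 tilt 0.21 F [-0.  -0.   0.2] gap 0.094 gf 0.0 j [ 0.35  0.67 -0.89  2.05  0.74  0.79 -1.63]
shift [ -0.4  -2.4 110.9] turn -0.05 az 10.0 final yaw 53.724551047681324
```

View pics/w4.png

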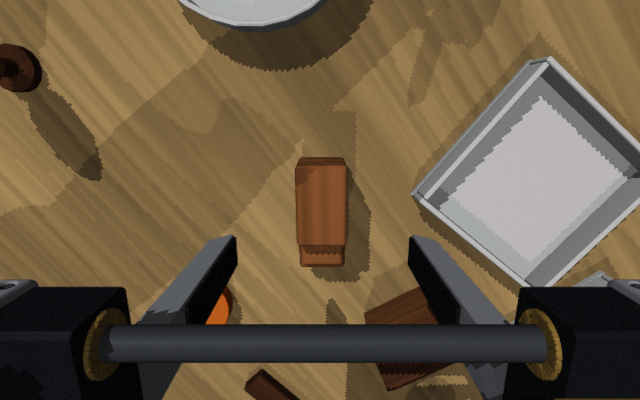

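The van (322,210) is centred between the fingers. The box's near corner is close to the right finger, so I'll narrow the opening to about 70 mm before descending.

Emit:
{"name": "apply_moves", "arguments": {
  "series": [
    [[0,-2,20],0],
    [[0,-2,40],0],
    [[0,-2,60],0],
    [[0,-2,85],0],
    [[0,-2,105],0],
    [[0,-2,111],0],
    [[0,-2,111],0],
    [[0,-2,111],0]
  ],
  "claw": 0.5
}}

```text
time_s: 8.85
position: [0.4725, 0.0848, 0.2111]
ee_rot: [-2.807, -1.411, 0.002]
contact_force: [-0.6, 1.0, 1.3]
finger_gap: 0.0703
gripper_force: 0.0
```

Emit:
{"name": "apply_moves", "arguments": {
  "series": [
    [[0,0,0],0],
    [[0,0,0],0],
    [[0,0,0],0],
    [[0,0,0],0],
    [[0,0,0],0],
    [[0,0,-5],0],
    [[0,0,-20],0],
    [[0,0,-60],0],
    [[0,0,-100],0],
    [[0,0,-125],0],
    [[0,0,-125],0]
  ],
  "claw": -1,
  "force": 20
}}

```text
time_s: 9.95
position: [0.473, 0.0861, 0.3386]
ee_rot: [2.805, 1.413, 0.006]
contact_force: [0.5, 1.0, -1.4]
finger_gap: 0.0382
gripper_force: 20.0
```

```bash
python3 go.py .5725 -.298 .14 90 n
```

```text
t 9.95 gp [0.473  0.0861 0.1586] yaw 53.5 tilt 0.22 F [ 0.5  1.  -1.4] gap 0.0382 gf 20.0 j [ 0.36  0.64 -0.91  2.03  0.71  0.81 -1.61]
shift [-249.4  308.6   18.7] turn -4.57 az -27.0 final yaw 90.0
```

Emit:
{"name": "apply_moves", "arguments": {
  "series": [
    [[-249,309,15],-4.6],
    [[-249,309,15],-4.6],
    [[-249,309,15],-4.6],
    [[-249,309,15],-4.6],
    [[-249,309,15],-4.6],
    [[-249,309,15],-4.6],
    [[-249,309,15],-4.6],
    [[-249,309,15],-4.6],
    [[-249,309,15],-4.6],
    [[-249,309,15],-4.6],
    [[-249,309,15],-4.6]
  ]
}}

```text
time_s: 11.05
position: [0.5721, -0.2968, 0.3198]
ee_rot: [-2.211, -2.227, 0.002]
contact_force: [0.2, 0.4, -1.7]
finger_gap: 0.0377
gripper_force: 20.0
```

```bash
python3 go.py .5725 -.298 .036 90 n
```

```text
t 11.05 gp [ 0.5721 -0.2968  0.1398] yaw 90.4 tilt 0.19 F [ 0.2  0.4 -1.7] gap 0.0377 gf 20.0 j [ 0.98  0.94 -1.05  1.59  0.87  1.14 -0.27]
shift [ -1.3   0.7 103.8] turn 0.05 az -27.0 final yaw 90.00000000000001
```

Emit:
{"name": "apply_moves", "arguments": {
  "series": [
    [[-1,1,40],0],
    [[-1,1,75],0],
    [[-1,1,92],0],
    [[-1,1,98],0],
    [[-1,1,101],0],
    [[-1,1,102],0],
    [[-1,1,102],0],
    [[-1,1,102],0]
  ]
}}

```text
time_s: 11.85
position: [0.5736, -0.2998, 0.2199]
ee_rot: [2.216, 2.226, -0.002]
contact_force: [0.7, 0.3, -0.8]
finger_gap: 0.0379
gripper_force: 20.0
```

```bash
python3 go.py .5725 -.298 .036 90 n
```

```text
t 11.85 gp [ 0.5736 -0.2998  0.0399] yaw 90.3 tilt 0.08 F [ 0.7  0.3 -0.8] gap 0.0379 gf 20.0 j [ 0.95  1.05 -0.96  1.64  1.    1.01 -0.35]
shift [ 1.8 -1.   3.8] turn 0.03 az -27.0 final yaw 90.00000000000001
```

Emit:
{"name": "apply_moves", "arguments": {
  "series": [
    [[0,0,1],0],
    [[0,0,2],0],
    [[0,0,3],0],
    [[0,0,3],0]
  ]
}}

```text
time_s: 12.25
position: [0.5732, -0.2998, 0.216]
ee_rot: [-2.216, -2.226, 0.003]
contact_force: [-0.6, 0.5, 1.6]
finger_gap: 0.0379
gripper_force: 20.0
```

Emit:
{"name": "apply_moves", "arguments": {
  "series": [
    [[0,0,0],0],
    [[0,0,0],0],
    [[0,0,0],0],
    [[0,0,0],0],
    [[0,0,-15],0],
    [[0,0,-40],0],
    [[0,0,-80],0],
    [[0,0,-120],0],
    [[0,0,-120],0],
    [[0,0,-120],0]
  ],
  "claw": 0.25
}}

```text
time_s: 13.25
position: [0.5736, -0.2995, 0.3375]
ee_rot: [2.215, 2.225, -0.002]
contact_force: [-0.2, 0.3, -0.4]
finger_gap: 0.0581
gripper_force: 0.0
```

```bash
python3 - <<'E'
from fit import *
from go import go
v=cam("wrist");save(v[0],"w5.png")
fit("van",(.5737,-.308,1.57),[v],.005); fit("car",(.5737,-.19,1.57),[v],.005)
go(.3411,.3127,.14,40,False)
E
```

```text
van [ 0.5724 -0.3074] yaw 90.2 iou [0.944]
car [ 0.5697 -0.1904] yaw 91.2 iou [0.962]
t 13.3 gp [ 0.5731 -0.2997  0.1559] yaw 90.3 tilt 0.14 F [ 0.1  0.5 -1.4] gap 0.0587 gf 0.0 j [ 0.99  0.92 -1.06  1.58  0.86  1.17 -0.26]
shift [ 613.5 -229.    15.5] turn 6.28 az 43.0 final yaw 40.000000000000014
```

View pics/w5.png

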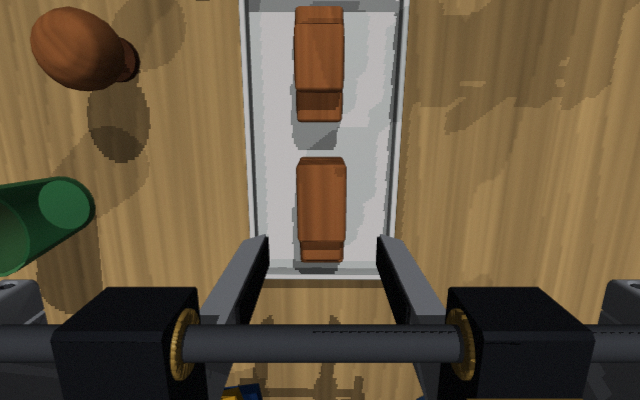

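Car and van both stand flat in the tray, at (320,62) and (322,210), with a gap between them. Next is the apple tree.

Emit:
{"name": "apply_moves", "arguments": {
  "series": [
    [[50,-75,0],0],
    [[114,-172,25],0],
    [[114,-172,25],0],
    [[114,-172,25],0],
    [[114,-172,25],0],
    [[114,-172,25],0],
    [[114,-172,25],0],
    [[114,-172,25],0]
  ],
  "claw": 1
}}

```text
time_s: 14.1
position: [0.4023, -0.1872, 0.3109]
ee_rot: [-2.218, -2.225, 0.0]
contact_force: [0.3, 0.1, 0.6]
finger_gap: 0.0937
gripper_force: 0.0
```

```bash
python3 - <<'E'
from fit import *
from go import go
v=cam("wrist")
p=fit("apple_tree",(.4008,-.1856,0),[v]); go(p[0],p[1],.048,90)
E
```

```text
apple_tree [ 0.4008 -0.1854] yaw 7.7 iou [0.96]
t 14.15 gp [ 0.4021 -0.1871  0.1309] yaw 90.2 tilt 0.02 F [0.5 0.7 1.4] gap 0.0939 gf 0.0 j [ 1.08  0.73 -1.09  2.15  0.92  0.84 -0.6 ]
shift [ 1.7 -1.3 82.9] turn 0.02 az -25.0 final yaw 90.00000000000001
```

Emit:
{"name": "apply_moves", "arguments": {
  "series": [
    [[2,-1,40],0],
    [[2,-1,70],0],
    [[2,-1,83],0],
    [[2,-1,83],0],
    [[2,-1,83],0]
  ]
}}

```text
time_s: 14.65
position: [0.4004, -0.1845, 0.228]
ee_rot: [-2.216, -2.226, 0.001]
contact_force: [0.4, 0.3, 0.1]
finger_gap: 0.0937
gripper_force: 0.0
```

Emit:
{"name": "apply_moves", "arguments": {
  "series": [
    [[0,0,0],0],
    [[0,0,0],0],
    [[0,0,0],0],
    [[0,0,0],0],
    [[0,0,0],0],
    [[0,0,-5],0],
    [[0,0,-20],0],
    [[0,0,-60],0],
    [[0,0,-100],0],
    [[0,0,-110],0],
    [[0,0,-110],0]
  ],
  "claw": -1,
  "force": 15
}}

```text
time_s: 15.75
position: [0.4001, -0.1847, 0.3391]
ee_rot: [2.216, 2.224, -0.002]
contact_force: [-0.4, 0.4, -1.1]
finger_gap: 0.0533
gripper_force: 15.0
```

```bash
python3 go.py .5594 .2484 .15 90 n
```

```text
t 15.75 gp [ 0.4001 -0.1847  0.1591] yaw 90.2 tilt 0.15 F [-0.4  0.4 -1.1] gap 0.0533 gf 15.0 j [ 1.1   0.68 -1.13  2.13  0.84  0.88 -0.53]
shift [432.5 161.    8.1] turn 0.03 az 24.0 final yaw 90.0
```

Emit:
{"name": "apply_moves", "arguments": {
  "series": [
    [[432,161,0],0],
    [[432,161,0],0],
    [[432,161,0],0],
    [[432,161,0],0],
    [[432,161,0],0],
    [[432,161,0],0],
    [[432,161,0],0],
    [[432,161,0],0],
    [[432,161,0],0],
    [[432,161,0],0],
    [[432,161,0],0],
    [[432,161,0],0]
  ]
}}

```text
time_s: 16.95
position: [0.5583, 0.2468, 0.3356]
ee_rot: [-2.216, -2.226, 0.009]
contact_force: [1.3, -1.1, -0.3]
finger_gap: 0.053
gripper_force: 15.0
```

```bash
python3 - <<'E'
from fit import *
from go import go
v=cam("wrist"); save(v[0],"w6.png"); fit("round_tub",(.5594,.2824,0),[v]); go(.5594,.2484,.053,90,False)
E
```

```text
round_tub [0.5588 0.2835] yaw -8.5 iou [0.819]
t 17.0 gp [0.5586 0.2461 0.156 ] yaw 90.2 tilt 0.3 F [ 0.  -0.2 -0.7] gap 0.0535 gf 15.0 j [ 0.09  0.85 -0.99  1.68  0.79  1.07 -1.15]
shift [  2.7   1.2 102.9] turn 0.02 az 24.0 final yaw 90.0
```

View pics/w6.png

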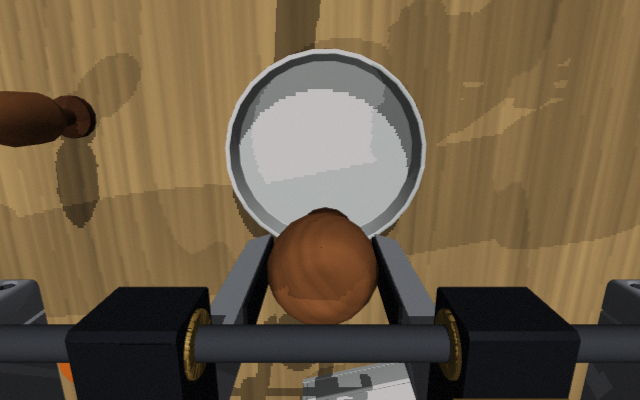

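The apple tree is held upright at (323,268), with the tub centred ahead at (326,147). I'll lower it now.

Emit:
{"name": "apply_moves", "arguments": {
  "series": [
    [[2,1,40],0],
    [[2,1,75],0],
    [[2,1,92],0],
    [[2,1,98],0],
    [[2,1,101],0],
    [[2,1,102],0],
    [[2,1,102],0],
    [[2,1,102],0]
  ]
}}

```text
time_s: 17.8
position: [0.5599, 0.2505, 0.2364]
ee_rot: [-2.216, -2.226, 0.0]
contact_force: [0.1, -0.5, -0.5]
finger_gap: 0.053
gripper_force: 15.0
```

```bash
python3 go.py .5594 .2484 .053 90 n
```

```text
t 17.8 gp [0.5599 0.2505 0.0564] yaw 90.3 tilt 0.01 F [ 0.1 -0.5 -0.5] gap 0.053 gf 15.0 j [ 0.04  0.96 -0.89  1.74  0.93  0.92 -1.25]
shift [-2.1 -0.5  3.4] turn 0.03 az 24.0 final yaw 90.0
```

Emit:
{"name": "apply_moves", "arguments": {
  "series": [
    [[0,0,1],0],
    [[0,0,2],0],
    [[0,0,3],0],
    [[0,0,3],0]
  ]
}}

```text
time_s: 18.2
position: [0.56, 0.2509, 0.2342]
ee_rot: [2.216, 2.227, 0.001]
contact_force: [-1.3, -1.7, 10.1]
finger_gap: 0.0532
gripper_force: 15.0
```

Emit:
{"name": "apply_moves", "arguments": {
  "series": [
    [[0,0,0],0],
    [[0,0,0],0],
    [[0,0,0],0],
    [[0,0,0],0],
    [[0,0,-15],0],
    [[0,0,-40],0],
    [[0,0,-80],0],
    [[0,0,-110],0],
    [[0,0,-110],0],
    [[0,0,-110],0]
  ],
  "claw": 0.6
}}

```text
time_s: 19.2
position: [0.5598, 0.2503, 0.3436]
ee_rot: [2.216, 2.226, -0.0]
contact_force: [-1.0, -0.1, -0.9]
finger_gap: 0.0752
gripper_force: 0.0
```

```bash
python3 - <<'E'
from fit import *
from go import go
v=cam("wrist"); fit("apple_tree",(.5594,.2484,0),[v],.005); go(.3411,.3127,.15,90,False)
E
```

```text
apple_tree [0.5609 0.249 ] yaw 6.2 iou [0.918]
t 19.25 gp [0.5596 0.25   0.1624] yaw 90.3 tilt 0.13 F [-0.6  0.1  0.5] gap 0.0754 gf 0.0 j [ 0.09  0.84 -0.99  1.67  0.78  1.08 -1.14]
shift [  63.8 -218.2   12.7] turn 0.03 az 43.0 final yaw 89.99999999999999
```

Emit:
{"name": "apply_moves", "arguments": {
  "series": [
    [[64,-218,8],0],
    [[64,-218,8],0],
    [[64,-218,8],0],
    [[64,-218,8],0],
    [[64,-218,8],0],
    [[64,-218,8],0],
    [[64,-218,8],0],
    [[64,-218,8],0]
  ],
  "claw": 1
}}

```text
time_s: 20.05
position: [0.3427, 0.3128, 0.3341]
ee_rot: [-2.218, -2.224, 0.004]
contact_force: [0.9, 0.7, 0.6]
finger_gap: 0.0944
gripper_force: 0.0
```

```bash
python3 - <<'E'
from fit import *
from go import go
v=cam("wrist"); save(v[0],"w7.png"); p=fit("poplar",(.3411,.3127,0),[v]); go(p[0],p[1],.054,90,False)
E
```

```text
poplar [0.3398 0.3136] yaw -0.3 iou [0.956]
t 20.1 gp [0.3428 0.3127 0.1542] yaw 90.1 tilt 0.14 F [-0.3  0.1 -0.2] gap 0.0937 gf 0.0 j [-0.14  0.67 -1.01  2.08  0.78  0.84 -1.62]
shift [  0.9  -2.7 100.2] turn 0.02 az 43.0 final yaw 90.0
```

View pics/w7.png

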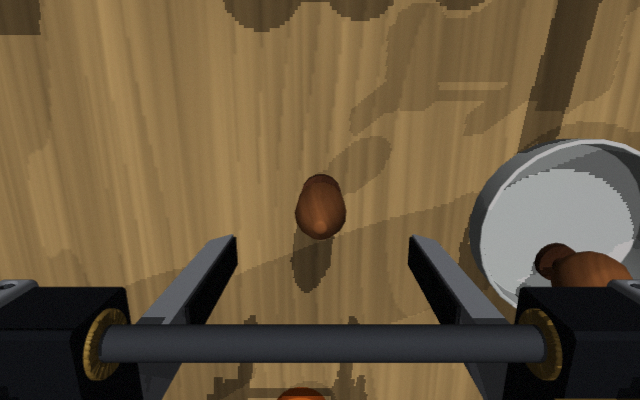

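The poplar (321,206) is centred between the fingers, and the apple tree stands in the tub at (580,268). I'll grasp the poplar.

Emit:
{"name": "apply_moves", "arguments": {
  "series": [
    [[1,-2,40],0],
    [[1,-2,75],0],
    [[1,-2,100],0],
    [[1,-2,100],0],
    [[1,-2,100],0]
  ]
}}

```text
time_s: 20.6
position: [0.3398, 0.3142, 0.2347]
ee_rot: [-2.217, -2.225, 0.004]
contact_force: [-0.3, 0.6, -0.3]
finger_gap: 0.0938
gripper_force: 0.0
```

Emit:
{"name": "apply_moves", "arguments": {
  "series": [
    [[0,0,0],0],
    [[0,0,0],0],
    [[0,0,0],0],
    [[0,0,0],0],
    [[0,0,0],0],
    [[0,0,0],0],
    [[0,0,-5],0],
    [[0,0,-20],0],
    [[0,0,-60],0],
    [[0,0,-100],0],
    [[0,0,-110],0],
    [[0,0,-110],0]
  ],
  "claw": -1,
  "force": 15
}}

```text
time_s: 21.8
position: [0.3398, 0.3144, 0.3459]
ee_rot: [-2.217, -2.226, -0.002]
contact_force: [-0.1, -0.0, -0.9]
finger_gap: 0.0375
gripper_force: 14.9
```

```bash
python3 go.py .5594 .3184 .15 90 n
```

```text
t 21.8 gp [0.3398 0.3144 0.1659] yaw 90.2 tilt 0.07 F [-0.1 -0.  -0.9] gap 0.0375 gf 14.9 j [-0.13  0.65 -1.02  2.07  0.75  0.85 -1.6 ]
shift [  3.1 219.6  16.1] turn 0.03 az 30.0 final yaw 89.99999999999999
```

Emit:
{"name": "apply_moves", "arguments": {
  "series": [
    [[3,219,5],0],
    [[3,219,5],0],
    [[3,219,5],0],
    [[3,219,5],0],
    [[3,219,5],0],
    [[3,219,5],0],
    [[3,219,5],0],
    [[3,219,5],0],
    [[3,219,5],0]
  ]
}}

```text
time_s: 22.7
position: [0.557, 0.3188, 0.3392]
ee_rot: [-2.213, -2.229, 0.004]
contact_force: [-0.3, 0.7, -1.0]
finger_gap: 0.0372
gripper_force: 14.9
```

```bash
python3 go.py .5594 .3184 .060 90 n
```

```text
t 22.7 gp [0.557  0.3188 0.1592] yaw 90.4 tilt 0.15 F [-0.3  0.7 -1. ] gap 0.0372 gf 14.9 j [-0.04  0.87 -0.97  1.59  0.78  1.11 -1.2 ]
shift [-0.3  2.6 99.2] turn 0.05 az 30.0 final yaw 89.99999999999999
```

Emit:
{"name": "apply_moves", "arguments": {
  "series": [
    [[0,2,40],0],
    [[0,2,75],0],
    [[0,2,90],0],
    [[0,2,96],0],
    [[0,2,98],0],
    [[0,2,99],0],
    [[0,2,99],0],
    [[0,2,99],0]
  ]
}}

```text
time_s: 23.5
position: [0.5597, 0.3192, 0.2446]
ee_rot: [2.215, 2.227, 0.0]
contact_force: [-4.8, -4.6, 18.4]
finger_gap: 0.0374
gripper_force: 15.0
```

```bash
python3 go.py .5594 .3184 .060 90 n
```

```text
t 23.5 gp [0.5597 0.3192 0.0646] yaw 90.3 tilt 0.05 F [-4.8 -4.6 18.4] gap 0.0374 gf 15.0 j [-0.08  0.98 -0.89  1.64  0.9   0.97 -1.29]
shift [-0.8 -0.3  4.6] turn 0.04 az 30.0 final yaw 90.0
```

Contact came about 4 mm early. I'll back off 2 mm and check that nothing is caught.

Emit:
{"name": "apply_moves", "arguments": {
  "series": [
    [[0,0,-2],0],
    [[0,0,-3],0],
    [[0,0,-3],0]
  ]
}}

```text
time_s: 23.8
position: [0.5602, 0.3188, 0.2446]
ee_rot: [-2.215, -2.227, 0.0]
contact_force: [-1.1, -1.7, 8.1]
finger_gap: 0.0372
gripper_force: 15.0
```

```bash
python3 - <<'E'
from fit import *
from go import go
go(.5594,.3184,.06,90,False)
a=cam("scene");b=cam("wrist")
ca=cv2.resize(a[0][130:260,370:530],(640,520),interpolation=cv2.INTER_CUBIC)
cb=cv2.resize(b[0][60:360,170:470],(520,520))
save(cv2.resize(np.hstack([ca,cb]),(790,354)),"p8.png")
E
```

```text
t 23.8 gp [0.5602 0.3188 0.0646] yaw 90.3 tilt 0.03 F [-1.1 -1.7  8.1] gap 0.0372 gf 15.0 j [-0.08  0.98 -0.89  1.64  0.89  0.97 -1.28]
shift [-0.4 -0.8  4.6] turn 0.04 az 30.0 final yaw 90.00000000000001
```

View pics/p8.png

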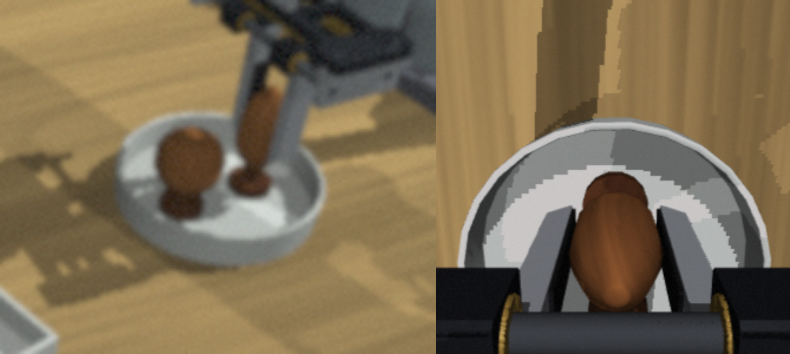

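The poplar is upright and clear of the rim and the apple tree, with its foot on the tub floor. I'll release it.

Emit:
{"name": "apply_moves", "arguments": {
  "series": [
    [[0,0,-1],0],
    [[0,0,-1],0],
    [[0,0,-1],0],
    [[0,0,-1],0],
    [[0,0,-15],0],
    [[0,0,-40],0],
    [[0,0,-80],0],
    [[0,0,-110],0],
    [[0,0,-110],0],
    [[0,0,-110],0]
  ],
  "claw": 0.3
}}

```text
time_s: 24.9
position: [0.5605, 0.3184, 0.3545]
ee_rot: [2.216, 2.227, -0.0]
contact_force: [0.4, -0.8, -0.0]
finger_gap: 0.0613
gripper_force: 0.0
```

```bash
python3 - <<'E'
from fit import *
from go import go
v=cam("wrist"); fit("poplar",(.5594,.3184,0),[v],.005)
go(.4618,-.0608,.14,-8.6,False);go(.4618,-.0608,.14,171.4,False)
E
```

```text
poplar [0.5589 0.3171] yaw 26.8 iou [0.9]
t 24.95 gp [0.5604 0.318  0.1733] yaw 90.3 tilt 0.13 F [-0.  -1.  -0.3] gap 0.0614 gf 0.0 j [-0.04  0.86 -0.98  1.57  0.76  1.14 -1.19]
shift [-378.3 -100.3   34. ] turn 12.36 az -8.0 final yaw -8.599999999999994
t 24.95 gp [0.5604 0.318  0.1733] yaw 90.3 tilt 0.13 F [-0.  -1.  -0.3] gap 0.0614 gf 0.0 j [-0.04  0.86 -0.98  1.57  0.76  1.14 -1.19]
shift [-378.3 -100.3   34. ] turn -10.14 az -8.0 final yaw 171.40000000000003
```

Emit:
{"name": "apply_moves", "arguments": {
  "series": [
    [[-378,-100,20],12.4],
    [[-378,-100,20],12.4],
    [[-378,-100,20],12.4],
    [[-378,-100,20],12.4],
    [[-378,-100,20],12.4],
    [[-378,-100,20],12.4],
    [[-378,-100,20],12.4],
    [[-378,-100,20],12.4],
    [[-378,-100,20],12.4],
    [[-378,-100,20],12.4],
    [[-378,-100,20],12.4],
    [[-378,-100,20],12.4]
  ],
  "claw": 1
}}

```text
time_s: 26.15
position: [0.4617, -0.0605, 0.3328]
ee_rot: [3.13, -0.253, -0.006]
contact_force: [-0.7, 0.6, -0.9]
finger_gap: 0.094
gripper_force: 0.0
```

```bash
python3 - <<'E'
from fit import *
from go import go
v=cam("wrist"); save(v[0],"w9.png"); p=fit("house",(.4618,-.0608,-.15),[v]); go(p[0],p[1],.03,np.degrees(p[2]))
E
```

```text
house [ 0.4613 -0.06  ] yaw -7.9 iou [0.937]
t 26.2 gp [ 0.4617 -0.0604  0.1529] yaw -9.3 tilt 0.23 F [ 0.1  0.5 -0.2] gap 0.0941 gf 0.0 j [ 0.48  0.54 -0.59  2.08  0.48  0.66 -2.17]
shift [  0.   -0.4 122.9] turn -0.18 az -7.0 final yaw -7.913346208200805
```

View pics/w9.png

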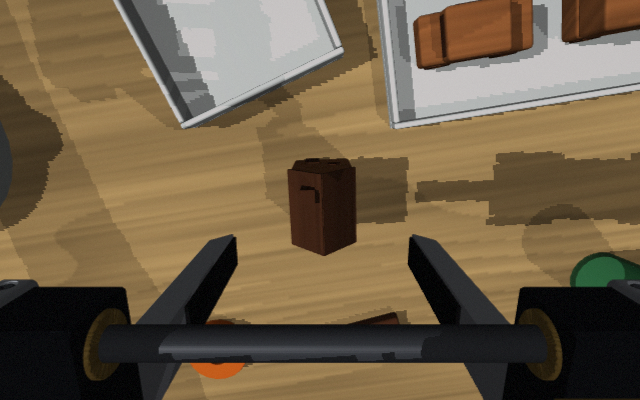

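The house (322,207) is centred, with its ridge along the tool x axis. I'll grasp it.

Emit:
{"name": "apply_moves", "arguments": {
  "series": [
    [[0,0,40],-0.1],
    [[0,0,80],-0.1],
    [[0,0,110],-0.1],
    [[0,0,121],-0.1],
    [[0,0,121],-0.1],
    [[0,0,121],-0.1]
  ]
}}

```text
time_s: 26.8
position: [0.4623, -0.06, 0.2132]
ee_rot: [3.133, -0.221, -0.002]
contact_force: [0.9, 0.0, -0.2]
finger_gap: 0.0942
gripper_force: 0.0
```

Emit:
{"name": "apply_moves", "arguments": {
  "series": [
    [[0,0,0],0],
    [[0,0,0],0],
    [[0,0,0],0],
    [[0,0,0],0],
    [[0,0,0],0],
    [[0,0,-5],0],
    [[0,0,-20],0],
    [[0,0,-60],0],
    [[0,0,-90],0],
    [[0,0,-90],0],
    [[0,0,-90],0]
  ],
  "claw": -1,
  "force": 20
}}

```text
time_s: 27.9
position: [0.462, -0.0605, 0.303]
ee_rot: [3.132, -0.224, -0.001]
contact_force: [-1.4, -0.8, -1.4]
finger_gap: 0.0479
gripper_force: 20.0
```

```bash
python3 go.py .6219 -.0111 .12 14.8 n
```

```text
t 27.9 gp [ 0.462  -0.0605  0.123 ] yaw -8.2 tilt 0.09 F [-1.4 -0.8 -1.4] gap 0.0479 gf 20.0 j [ 0.45  0.59 -0.56  2.11  0.56  0.59 -2.21]
shift [151.2 -71.7   2.8] turn -2.87 az -1.0 final yaw 14.800000000000006
```

Emit:
{"name": "apply_moves", "arguments": {
  "series": [
    [[151,-72,0],-2.9],
    [[151,-72,0],-2.9],
    [[151,-72,0],-2.9],
    [[151,-72,0],-2.9],
    [[151,-72,0],-2.9],
    [[151,-72,0],-2.9],
    [[151,-72,0],-2.9],
    [[151,-72,0],-2.9]
  ]
}}

```text
time_s: 28.7
position: [0.6208, -0.0109, 0.3021]
ee_rot: [3.113, 0.411, -0.005]
contact_force: [-0.4, -0.1, -0.7]
finger_gap: 0.0481
gripper_force: 20.0
```

```bash
python3 go.py .6219 -.0111 .040 14.8 n
```

```text
t 28.7 gp [ 0.6208 -0.0109  0.1221] yaw 15.1 tilt 0.21 F [-0.4 -0.1 -0.7] gap 0.0481 gf 20.0 j [ 0.37  0.8  -0.67  1.68  0.61  0.89 -1.87]
shift [ 1.3  0.4 82.1] turn 0.03 az -1.0 final yaw 14.799999999999986
```

Contact is expected at a grasp-point height of about 0.038. I'll stop at 0.041, then go down slowly.

Emit:
{"name": "apply_moves", "arguments": {
  "series": [
    [[1,0,35],0],
    [[1,0,60],0],
    [[1,0,72],0],
    [[1,0,78],0],
    [[1,0,80],0],
    [[1,0,80],0],
    [[1,0,80],0]
  ]
}}

```text
time_s: 29.4
position: [0.623, -0.01, 0.2237]
ee_rot: [3.114, 0.412, -0.0]
contact_force: [-1.7, -0.1, 2.4]
finger_gap: 0.0479
gripper_force: 20.0
```

Emit:
{"name": "apply_moves", "arguments": {
  "series": [
    [[0,0,1],0],
    [[0,0,2],0],
    [[0,0,2],0],
    [[0,0,2],0]
  ]
}}

```text
time_s: 29.8
position: [0.623, -0.0097, 0.2236]
ee_rot: [3.113, 0.411, 0.0]
contact_force: [-5.7, -1.1, 17.4]
finger_gap: 0.048
gripper_force: 20.0
```

It has touched down. I'll ease off, release and retreat upward.

Emit:
{"name": "apply_moves", "arguments": {
  "series": [
    [[0,0,-1],0],
    [[0,0,-2],0],
    [[0,0,-2],0]
  ]
}}

```text
time_s: 30.1
position: [0.6231, -0.0099, 0.2236]
ee_rot: [3.114, 0.412, -0.0]
contact_force: [-1.4, 0.5, 7.5]
finger_gap: 0.0481
gripper_force: 20.0
```

Emit:
{"name": "apply_moves", "arguments": {
  "series": [
    [[0,0,0],0],
    [[0,0,0],0],
    [[0,0,0],0],
    [[0,0,0],0],
    [[0,0,-15],0],
    [[0,0,-40],0],
    [[0,0,-80],0],
    [[0,0,-120],0],
    [[0,0,-160],0],
    [[-80,0,-180],0],
    [[-130,0,-180],0],
    [[-150,0,-180],0]
  ],
  "claw": 0.5
}}

```text
time_s: 31.3
position: [0.4783, -0.0483, 0.404]
ee_rot: [3.113, 0.413, 0.0]
contact_force: [-0.7, -0.7, -0.7]
finger_gap: 0.0704
gripper_force: 0.0
```

```bash
python3 - <<'E'
from fit import *
w=cam("wrist"); a=cam("scene"); t=cam("top")
fit("house",(.6219,-.0111,.26),[w],.005)
fit("car",(.5705,-.19,1.57),[w,t],.005);fit("van",(.5725,-.3075,1.57),[t],.005);fit("glass",(.3345,-.311,0),[t,a])
top=cv2.resize(a[0][120:330,120:520],(790,415),interpolation=cv2.INTER_CUBIC)
save(top,"f1.png"); save(w[0],"f2.png"); s=readout.read_state(); print(s["time_s"],s["position"])
E
```

```text
house [ 0.6244 -0.0086] yaw 15.0 iou [0.958]Traceback (most recent call last):
  File "<stdin>", line 4, in <module>
  File "fit.py", line 34, in fit
    m=(l==1+int(np.argmin(d))).astype(np.uint8)
                ~~~~~~~~~^^^
    return _wrapfunc(a, 'argmin', axis=axis, out=out, **kwds)
    return _wrapit(obj, method, *args, **kwds)
    result = getattr(arr, method)(*args, **kwds)
ValueError: attempt to get argmin of an empty sequence
```

```bash
python3 - <<'E'
from fit import *
w=cam("wrist"); a=cam("scene")
fit("glass",(.3345,-.311,0),[a])
top=cv2.resize(a[0][120:330,120:520],(640,336),interpolation=cv2.INTER_CUBIC)
save(np.vstack([top,w[0][:260]]),"f1.png"); s=readout.read_state(); print(s["time_s"],s["position"])
E
```

```text
glass [ 0.3302 -0.3133] yaw 19.1 iou [0.859]
31.55 [ 0.48054002 -0.04841515  0.40372284]
```

View pics/f1.png

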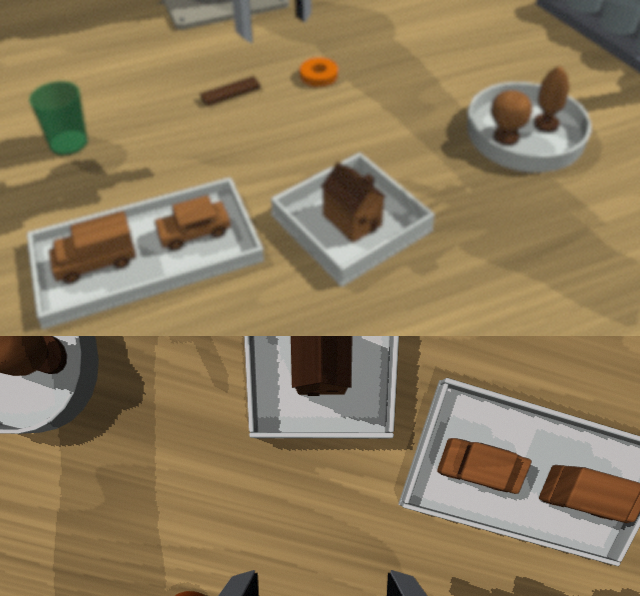

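All the toys stand upright in their containers: car and van in the tray, house in the box, and both trees in the tub. The glass is at the same scene pixel as at the start (158,193).

```bash
python3 -c "
from workcell import ctrl
print(ctrl.job_done())"
```

```text
the job is handed in; nothing more can be done
None
```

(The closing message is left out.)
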